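Clamp the glued end rail of a chopping board

ROBOT

A 6-joint arm with a two-finger parallel gripper is mounted at the origin on a cart in front of the work surface, level with it; the furniture and walls round the work are solid. World frame = base frame: x ahead of the robot, y to its left, z up, the work surface at z = 0. Lengths are in m, angles in degrees, forces in N, time in s.
With the tool pointing down it reaches from about 0.375 to 0.9 m from the base axis. Payload 3.1 kg.
Tool frame: the origin (TCP) lies at the very end of the fingers, on their centre line; the grasp point (between the pads) lies bot.grip_point_offset behind it (bot.grip_point_offset is the distance from the TCP to the grasp point, in m); z points along the fingers, y is the line along which they close (so a half turn about z gives the same grasp; the last joint's range is limited). The gripper opens to 87 mm and grips with 3 to 60 N. Pads are 19 mm wide; open, the fingers measure 117 mm over their backs; the gripper's body (75 mm by 190 mm) begins 51 mm behind the grasp point.
Start: joints at [61.564, 30.224, 82.088, -0, 67.689, -10.227], TCP at [0.195, 0.594, 0.223] pointing down, gripper open.
Joint ranges: [-176.69, 176.69], [-43.24, 126.21], [12.49, 139.97], [-82, 262], [0, 151.66], [-163.58, 163.58]. Speed limits (degrees/s): [159.86, 159.86, 180, 180, 180, 180].

INTERFACE

Orientations are given as a 3x3 rotation matrix whose columns are the frame's x, y, z axes.
In Python, from rig import bot, viewer, ticket gives the robot as it stands.
- The arm moves only by the tool servo_tool, never from a script. Its argument "targets" is a list of rows, each an object with "offset": the shift along the tool's x, y, z in m, a list of three; "dr": the turn, a rotation vector about the tool's x, y, z in degrees, a list of three. In form: [{"offset": [x, y, z], "dr": [ax, ay, az]}, ...]. A call has 1 to 20 rows; each row is the pose to reach, as a shift and turn from the pose commanded when the call began, along the tool's axes at that moment; what a row does not reach only later rows make up. A row lasts 1/12 s, in which the tool goes at most 41.7 mm and 7.16 degrees, less where a joint would pass 70% of its speed; a pose out of reach is approached as far as the arm can. A call with a gripper value outside its range is refused whole. "gripper" is the gripper command: -1 is fully open, 1 is shut, values between are in proportion, set as the call begins (left out, the last holds). The fingers move at their own pace and stop on an object; the grip force is fixed at half the most. Time passes only in rows, so rows that repeat a pose let the fingers close. It gives the time, the measured TCP pose, the force, the opening and the grip force at its end, in the units of the state.
- bot.read_state(): the state, without advancing time (a new reading comes with each control period).
- viewer.capture(name): name is "side" or "top" or "wrist"; returns a dict with "color" (384x512x3 uint8, red, green, blue), "camera_matrix" (3x3 intrinsics, pixels), "R" (3x3) and "t" (3): a world point X has camera coordinates R X + t. Camera axes: x right, y down, z forward; pixel columns grow to the right and rows downward; lengths in m; the calibration is good to about 2 mm. A picture is of the moment at which its call begins. There is no depth.
- ticket.hand_in(): hands the job in; it is judged then, once.
The state is a dict: "time_s": time; "joint_positions": joint angles; "qvel": joint speeds; "tau": joint torques, N m; "position": TCP position; "tcp_rot": TCP orientation; "force": force on the tool from outside, world axes, zero at the start; "moment": the same for the moment, N m; "opening": opening from 0.0 (shut) to 1.0 (fully open); "grasp_force": force on a finger pad.
Only numpy, scipy, OpenCV 4.12 (cv2) and the standard library are available. Lean on these libraries where they do the work, as an engineer would, in place of code of your own. Each camera call takes 0.05 s, during which the arm holds its last target. There are 200 camera calls.

TASK

The glued end rail of the small chopping board is to be clamped, but the peeler was left lying with its blade between the clamp's far pad and the rail: draw it out and lay it down on the worktop, well clear of the clamp and the board. Then pump the clamp's trigger against its handle, letting it spring back between strokes, until the far pad presses the rail fully home against the board, firmly but without crushing it, moving the jaw by the trigger only. Finish while still holding the trigger squeezed, with the pressure on and the clamp standing upright on the pastry board; leave the tomato, garlic, timer and glue bottle alone.

Things in the scene. Friction and masses are not known exactly. Their poses are not given: they have to be found in the camera images.
- clamp: black one-hand ratchet bar clamp, 0.95 kg, loose, standing over the chopping board on its two jaws, bar above the work, pistol handle up. Origin under the near jaw at its front face; x along the bar to the far jaw, z up. Foot 60 mm wide; housing x -58 to 16 mm, 33 mm wide, top z 78 mm; steel bar 8 mm wide, z 36 to 55 mm, also sticking out behind
- handle_mid (a point): middle of the handle, at clamp x -45, z 115 mm. The handle is upright: 18 mm thick along the clamp's x, 28 mm wide, z 78 to 155 mm. Squeeze it together with the trigger from above, fingers closing along the clamp's x: 61 mm over both at rest, 39 mm fully squeezed. Fingertips no lower than clamp z 85 mm
- trigger_end (a point): axis of the trigger's round end, a grey roller of 8 mm radius, 24 mm wide, in front of the handle (towards the far jaw) at clamp z 114 mm: 44 mm from the handle's axis at rest, 22 mm when fully squeezed. A spring (5 N at rest, 8 N squeezed) returns it
- trigger: trigger lever, origin at its pivot in the housing. A full stroke (22 mm at its end) draws the bar in 9 mm and, the bar's teeth being 7.5 mm apart, gains 7.5 mm if let back fully before; 6 to 8 strokes. Under load it stops short: a 20 N squeeze presses the rail with about 25 N (stopping some 5 mm short), 25 N with about 37 N, a full hard one crushes it. Let go, under 10 N remain
- bar: steel bar with the black far jaw (44 mm wide, 64 mm high, 30 mm long) on its end; slides through the clamp along x by up to 75 mm, starts up to 13 mm drawn in, touches the rail (home) at about 54 mm; its origin is the clamp's when fully open and moves back (-x) with it. Not to be pushed by the robot, nor the rail (over 4 N)
- far_pad_face (a point): middle of the far pad's face, which looks at the near jaw, 13 mm above the jaw's underside: at clamp x 203 to 216 mm at the start (y 0), about 162 mm when the rail is home and just touched; each further mm the bar is drawn in adds about 8 N
- far_pad: soft rubber pad of the far jaw, 14 x 36 x 22 mm, origin at its centre; yields 1 mm for every 9 N. Firm means 13 to 40 N on the rail; above 45 N the wood is crushed
- chopping_board: small wooden chopping board, 118 x 84 x 22 mm, 0.3 kg, flat under the bar, near end 2 to 5 mm clear of the near jaw's rubber pad (clamp x 12 mm); origin under its centre, x to the rail end, which has a tongue 12 mm long, 60 mm wide and 6 mm thick
- end_rail: the board's wooden end rail, 32 (x) x 84 x 22 mm, 0.1 kg, grooved for the tongue; origin under its centre. It starts 4 to 7 mm short of home; home, its origin is 75 mm along x from the board's origin
- peeler: black peeler, 170 x 25 x 18 mm, 0.08 kg, flat, its blade in the gap between far pad and rail, under the bar, its handle towards the robot. Origin under its middle, x to the blade's tip. Handle x -85 to 20 mm, 24 mm wide, 17 mm high; blade x 15 to 85 mm, 14 mm wide, 6 mm high. The bar is above the blade: draw it out lengthwise at least 25 mm before lifting. Pinch near its middle
- peeler_tip (a point): tip of the peeler's blade
- glue_bottle: white glue bottle, 38 mm across, 105 mm tall, at the back of the pastry board; origin under it
- tomato: tomato, 58 mm across, 61 mm high, at the back of the pastry board; origin under it
- garlic: garlic bulb, 55 mm across, 52 mm high, at the back of the pastry board; origin under it
- timer: kitchen timer, 62 mm across, 48 mm high, at the back of the pastry board; origin under it
- pastry_board: fixed wooden pastry board, 312 x 500 mm; all of the above stands on its top, which is at world z = 14 mm; origin under its centre at z = 0. A ledge, top at z = 30 mm, runs along its back. The worktop round it is at about z = -5 mm. Wall cabinets and a hood overhang the worktop's back from z = 0.46 m: come in with the wrist low and from the front

How it is judged (in metres and radians):
On the way, in this order (a step that is already met when the one before it is completed fails the run):
1. the peeler is out of the jaws, laid down clear of clamp and board, and let go (horizontal distance between peeler and far_pad_face above 0.08 m and horizontal distance between peeler_tip and far_pad_face above 0.06 m and horizontal distance between peeler and end_rail above 0.08 m and horizontal distance between peeler_tip and end_rail above 0.06 m and height (world z) of peeler between -0.02 and 0.025 m and angle between peeler's own z axis and vertical below 0.4 rad and contact force between the fingers and peeler below 0.3 N and linear speed of peeler below 0.05 m/s), for 0.2 s.
2. the far jaw has been drawn in towards the rail (x of far_pad_face in the frame of clamp below 0.195 m), for 0.05 s.
3. the far pad presses the rail firmly home against the board with the trigger squeezed (x of end_rail in the frame of chopping_board between 0.072 and 0.077 m and angle between the x axis of end_rail and the x axis of chopping_board, either way round below 0.03 rad and contact force between far_pad and end_rail between 13 and 40 N and contact force between the fingers and trigger above 4 N), for 0.2 s.
At the end, for the whole second after the job is handed in: rail home (2 mm, square to 0.03 rad); far pad on it with 13 to 40 N, clamp on the board over 8 N; trigger still squeezed (over 4 N); clamp upright (0.1 rad), not lifted; peeler flat and untouched, its middle 80 mm and tip 60 mm or more from the far pad's face and the rail's middle (all of step 3 and horizontal distance between peeler and far_pad_face above 0.08 m and horizontal distance between peeler_tip and far_pad_face above 0.06 m and horizontal distance between peeler and end_rail above 0.08 m and horizontal distance between peeler_tip and end_rail above 0.06 m and height (world z) of peeler between -0.02 and 0.025 m and angle between peeler's own z axis and vertical below 0.4 rad and contact force between clamp and chopping_board above 8 N and contact force between the arm and peeler below 0.3 N and angle between clamp's own z axis and vertical below 0.1 rad and height (world z) of clamp below 0.022 m and linear speed of clamp below 0.03 m/s); the arm keeps its last pose, push and grip.
It fails at once if the rail is crushed: the far pad presses it with more than 45 N (contact force between far_pad and end_rail above 45 N).
It fails at once if the robot pushes the far jaw or the rail by hand (over 4 N) instead of working the trigger (contact force between the arm and bar above 4 N or contact force between the arm and end_rail above 4 N).
It fails at once if the glue bottle, tomato, garlic or timer is moved more than 30 mm (distance of any of glue_bottle, tomato, garlic, timer from where it was at the start of the episode above 0.03 m).
It also fails if it takes over 58 s, if anything falls off the work surface, if the arm or the gripper's body presses on something with over 40 N, if the wrist force passes 120 N, or if a joint passes its speed limit or range.

## Working session

There is one attempt and no reset: what is moved stays moved. The work goes in short steps, Python scripts to look and compute and a tool call to move; the robot and the scene stay as the last step left them, time stands still between calls to the robot, and variables do not carry over. Pictures are saved under pics/ and viewed, at most 10 in all, crops included, and the job is handed in when it is done.

Besides the shell and the picture viewer there is one more tool, called as name([rows], argument=value, ...), one row to a line, values as JSON. servo_tool: Moves the arm, as the interface text tells. Its arguments: {"type":"object","properties":{"targets":{"type":"array"},"gripper":{"type":"number"}},"required":["targets"]}

```bash
mkdir -p pics; python3 - <<'E'
from rig import bot,viewer
import cv2,pickle
s=bot.read_state();print(s, bot.grip_point_offset)
d={n:viewer.capture(n) for n in("side","top","wrist")}
pickle.dump(d,open("v0.pkl","wb"))
for n in d: 
  print(n,d[n]["camera_matrix"].round(1).tolist(),d[n]["R"].round(4).tolist(),d[n]["t"].round(4).tolist())
  cv2.imwrite(f"pics/{n}0.png",cv2.resize(d[n]["color"][:,:,::-1],(800,600)))
E
```

```text
{'time_s': 0.0, 'joint_positions': array([ 6.15635527e+01,  3.02778482e+01,  8.21563299e+01, -9.44326953e-04,
        6.76893616e+01, -1.02257126e+01]), 'qvel': array([-0.01121526,  0.05641766,  0.05799683, -0.02776136,  0.01117362,
       -0.03652459]), 'tau': array([-2.95127656e-04, -4.40045857e+01, -1.76592028e+01,  6.33445638e-02,
        5.82713750e-02, -1.56056835e-04]), 'position': array([0.19492579, 0.59305377, 0.22158394]), 'tcp_rot': array([[-9.49915291e-01,  3.12505861e-01, -1.01332548e-03],
       [ 3.12507287e-01,  9.49913456e-01, -1.90328096e-03],
       [ 3.67785052e-04, -2.12462728e-03, -9.99997675e-01]]), 'force': array([ 0.15357117, -1.17571685,  0.3411524 ]), 'moment': array([ 0.00626333, -0.01078054,  0.0229446 ]), 'grasp_force': 0.0, 'opening': 0.9972130290964447} 0.0187
side [[416.2, 0.0, 257.9], [0.0, 416.2, 188.7], [0.0, 0.0, 1.0]] [[0.9504, -0.3106, 0.0164], [-0.1557, -0.5209, -0.8393], [0.2692, 0.7951, -0.5435]] [-0.5496, 0.1421, 0.8304]
top [[408.4, 0.0, 250.4], [0.0, 408.4, 196.5], [0.0, 0.0, 1.0]] [[0.002, -0.9998, -0.0216], [-0.9955, 0.0001, -0.0948], [0.0948, 0.0217, -0.9953]] [-0.0421, 0.5554, 0.9021]
wrist [[315.1, 0.0, 258.8], [0.0, 315.1, 189.1], [0.0, 0.0, 1.0]] [[0.3128, 0.9498, -0.002], [0.9168, -0.3014, 0.262], [0.2482, -0.0837, -0.9651]] [-0.6243, -0.031, 0.3911]
```

View pics/side0.png

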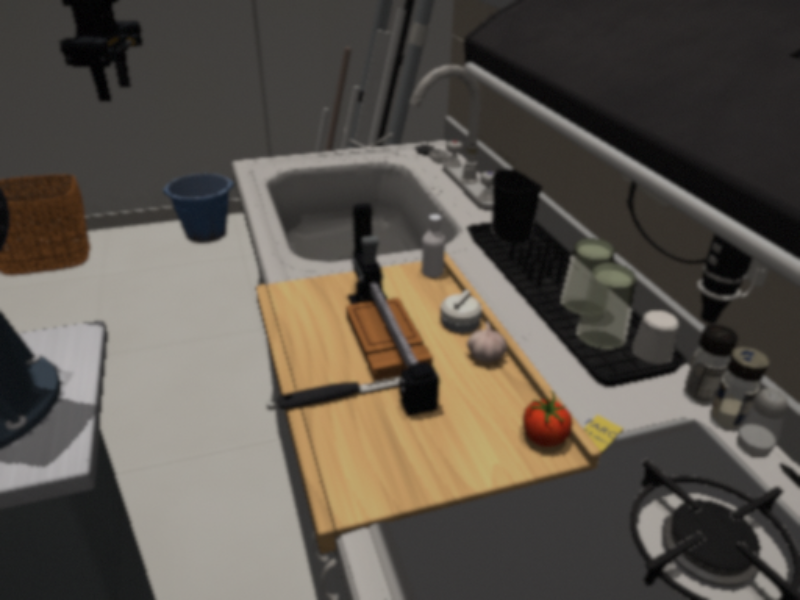

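View pics/top0.png

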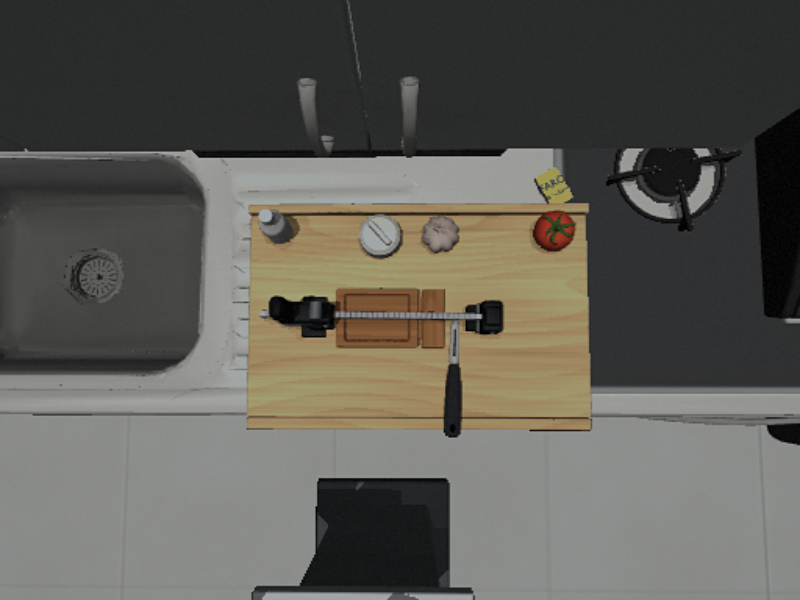

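The side view shows the clamp running away from the camera, with the far jaw near (418,390) and the peeler handle at (315,395). In the top view the bar runs from (265,313) to (500,318), with the handle at (285,308), the far jaw at (487,316) and the peeler from (453,435) to (455,320). I'll crop both views to get finer pixels.

```bash
cat > h.py <<'E'
import numpy as np
def proj(v,X):
    c=v["R"]@np.asarray(X,float)+v["t"];p=v["camera_matrix"]@c;return p[:2]/p[2]
def plane(v,uv,z):
    d=v["R"].T@np.linalg.solve(v["camera_matrix"],[uv[0],uv[1],1]);o=-v["R"].T@v["t"]
    return o+d*(z-o[2])/d[2]
def tri(obs):
    A=[];b=[]
    for v,uv in obs:
        d=v["R"].T@np.linalg.solve(v["camera_matrix"],[uv[0],uv[1],1]);d/=np.linalg.norm(d);o=-v["R"].T@v["t"]
        P=np.eye(3)-np.outer(d,d);A.append(P);b.append(P@o)
    x,*_=np.linalg.lstsq(np.vstack(A),np.hstack(b),rcond=None);return x
E
python3 - <<'E'
import pickle,cv2,numpy as np
d=pickle.load(open("v0.pkl","rb"))
a=d["top"]["color"][180:290,155:330]; b=d["side"]["color"][120:270,160:290]
g=lambda i:np.clip((i/255.)**0.6*255,0,255).astype(np.uint8)
A=cv2.resize(g(a),None,fx=4.5,fy=4.5,interpolation=cv2.INTER_CUBIC);cv2.imwrite("pics/topc.png",A[:,:,::-1])
B=cv2.resize(g(b),None,fx=4,fy=4,interpolation=cv2.INTER_CUBIC);cv2.imwrite("pics/sidec.png",B[:,:,::-1])
E
```

```text
(no output)
```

View pics/topc.png

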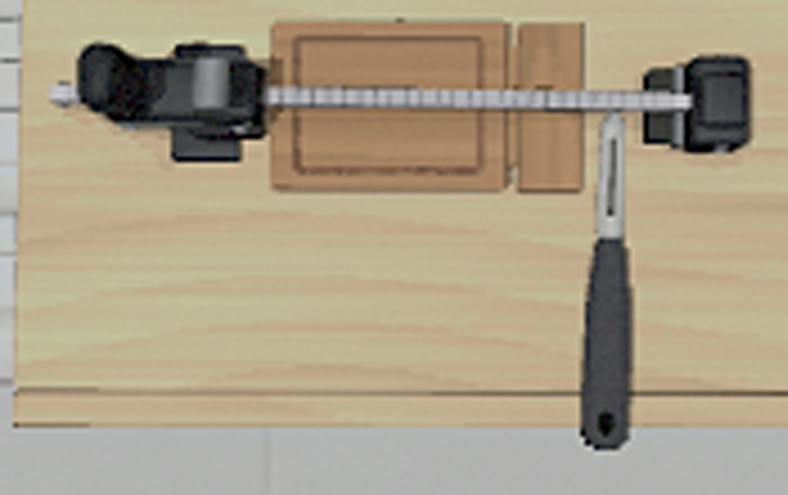

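View pics/sidec.png

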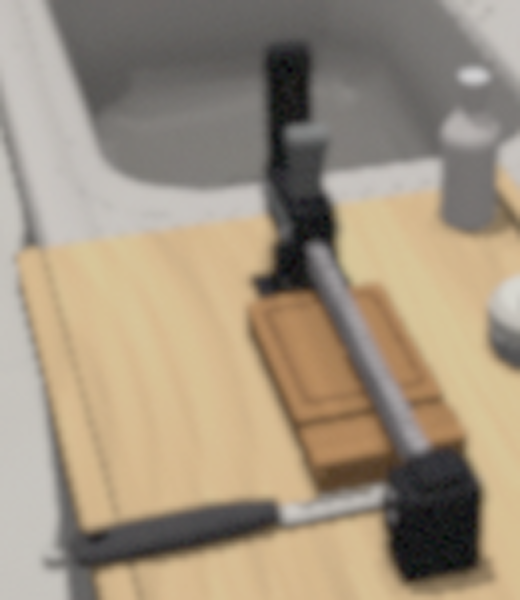

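The top crop shows the peeler tip at (612,112), the blade root at (612,238), the handle end at (606,447), the clamp handle top near (104,75) and the grey roller at (208,83). In the side crop the blade root is at (278,513), the handle top at (289,48) and the roller's top edge at (306,130).

```bash
python3 - <<'E'
import pickle,numpy as np
from h import *
np.set_printoptions(precision=4,suppress=True)
d=pickle.load(open("v0.pkl","rb"));T=d["top"];S=d["side"]
t=lambda x,y:np.array([155+(x+.5)/4.5-.5,180+(y+.5)/4.5-.5]); s=lambda x,y:np.array([160+(x+.5)/4-.5,120+(y+.5)/4-.5])
print("root tri",tri([(T,t(612,238)),(S,s(278,513))]))
print("handletop tri",tri([(T,t(104,75)),(S,s(289,50))]))
print("roller tri",tri([(T,t(208,83)),(S,s(306,132))]))
for n,p,z in[("tip",(612,112),.02),("root",(612,238),.03),("rootlow",(612,238),.02),("end",(606,447),.03),("mid peeler hndl L",(583,380),.025),("hR",(632,380),.025),
 ("htopL",(78,78),.169),("htopR",(130,75),.169),("rollL",(190,83),.128),("rollR",(227,83),.128),("rollN",(208,108),.13),("rollF",(208,58),.13),
 ("barL",(270,95),.069),("barR",(690,101),.069),("railR",(584,105),.036),("railL",(517,105),.036),("boardL",(272,105),.036),("boardR",(505,105),.036),("jawfoot near",(207,160),.02),("foot far",(207,46),.02),("pad face",(645,105),.03),("jaw N",(720,150),.078),("jaw F",(720,57),.078)]:
    print(n,plane(T,t(*p),z))
for nm,p in[("bb",(0,0))]:pass
E
```

```text
root tri [ 0.4739 -0.1326  0.0212]
handletop tri [0.5431 0.0961 0.1648]
roller tri [0.5422 0.056  0.1319]
tip [ 0.5378 -0.1332  0.02  ]
root [ 0.4741 -0.132   0.03  ]
rootlow [ 0.4742 -0.1328  0.02  ]
end [ 0.3716 -0.1283  0.03  ]
mid peeler hndl L [ 0.4039 -0.1175  0.025 ]
hR [ 0.4039 -0.1418  0.025 ]
htopL [0.541  0.1065 0.169 ]
htopR [0.5423 0.0842 0.169 ]
rollL [0.5426 0.0647 0.128 ]
rollR [0.5426 0.048  0.128 ]
rollN [0.5312 0.0561 0.13  ]
rollF [0.5537 0.0564 0.13  ]
barL [0.5422 0.035  0.069 ]
barR [ 0.5394 -0.1668  0.069 ]
railR [ 0.54   -0.1181  0.036 ]
railL [ 0.54   -0.0848  0.036 ]
boardL [0.54   0.0376 0.036 ]
boardR [ 0.54   -0.0788  0.036 ]
jawfoot near [0.5133 0.0721 0.02  ]
foot far [0.5715 0.0728 0.02  ]
pad face [ 0.5405 -0.149   0.03  ]
jaw N [ 0.5154 -0.1797  0.078 ]
jaw F [ 0.5596 -0.1802  0.078 ]
```

servo_tool([
  {"offset":[-0.02,-0.026,0],"dr":[0,0,-4]},
  {"offset":[-0.05,-0.056,0],"dr":[0,0,-8]},
  {"offset":[-0.08,-0.088,0],"dr":[0,0,-12]},
  {"offset":[-0.475,-0.606,0.09],"dr":[0,0,-16.6]},
  {"offset":[-0.475,-0.606,0.09],"dr":[0,0,-16.6]},
  {"offset":[-0.475,-0.606,0.09],"dr":[0,0,-16.6]},
  {"offset":[-0.475,-0.606,0.09],"dr":[0,0,-16.6]},
  {"offset":[-0.475,-0.606,0.09],"dr":[0,0,-16.6]},
  {"offset":[-0.475,-0.606,0.09],"dr":[0,0,-16.6]},
  {"offset":[-0.475,-0.606,0.09],"dr":[0,0,-16.6]},
  {"offset":[-0.475,-0.606,0.09],"dr":[0,0,-16.6]},
  {"offset":[-0.475,-0.606,0.09],"dr":[0,0,-16.6]},
  {"offset":[-0.475,-0.606,0.09],"dr":[0,0,-16.6]},
  {"offset":[-0.475,-0.606,0.09],"dr":[0,0,-16.6]},
  {"offset":[-0.475,-0.606,0.09],"dr":[0,0,-16.6]},
  {"offset":[-0.475,-0.606,0.09],"dr":[0,0,-16.6]},
  {"offset":[-0.475,-0.606,0.09],"dr":[0,0,-16.6]},
  {"offset":[-0.475,-0.606,0.09],"dr":[0,0,-16.6]},
  {"offset":[-0.475,-0.606,0.09],"dr":[0,0,-16.6]},
  {"offset":[-0.475,-0.606,0.09],"dr":[0,0,-16.6]},
], gripper=-0.2)

```text
time_s: 1.82
position: [0.4616, -0.1378, 0.1322]
tcp_rot: [[-0.999, 0.033, 0.006], [0.033, 0.999, -0.005], [-0.007, -0.005, -1.0]]
force: [0.3, 0.8, 0.2]
opening: 0.601
grasp_force: 0.0
```

```bash
python3 - <<'E'
from rig import bot,viewer
import cv2,pickle
v=viewer.capture("wrist");v=viewer.capture("wrist")
pickle.dump(v,open("w1.pkl","wb"))
cv2.imwrite("pics/w1.png",cv2.resize(v["color"][:,:,::-1],(800,600)))
s=bot.read_state();print(s["position"],s["tcp_rot"].round(4))
E
```

```text
[ 0.45713542 -0.13163534  0.13207492] [[-9.995e-01  3.110e-02 -7.000e-04]
 [ 3.110e-02  9.995e-01  6.000e-04]
 [ 7.000e-04  6.000e-04 -1.000e+00]]
```

View pics/w1.png

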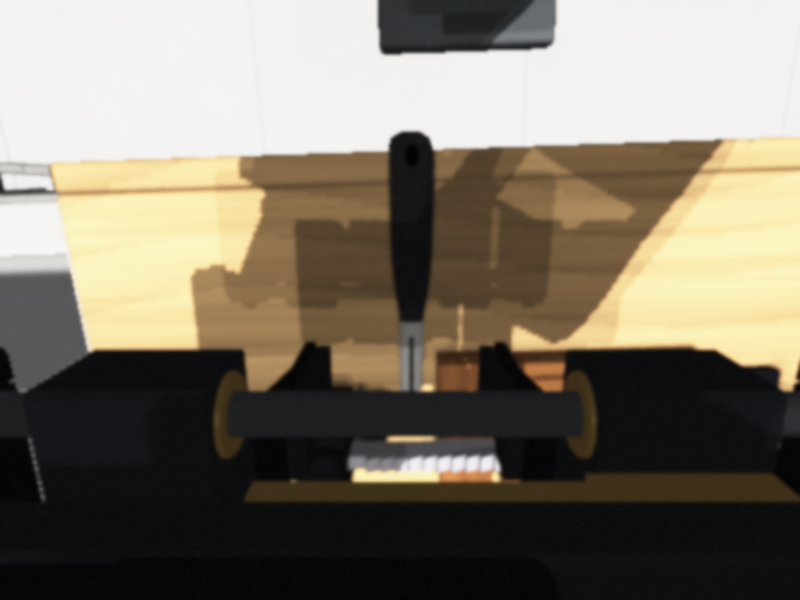

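The wrist view shows the peeler handle centred between the fingers, with its end at (411,133) and its blade root at (411,322).

```bash
python3 - <<'E'
import pickle,numpy as np
from h import *
d=pickle.load(open("v0.pkl","rb"));T=d["top"];S=d["side"];w=pickle.load(open("w1.pkl","rb"))
t=lambda x,y:np.array([155+(x+.5)/4.5-.5,180+(y+.5)/4.5-.5]); s=lambda x,y:np.array([160+(x+.5)/4-.5,120+(y+.5)/4-.5])
W=lambda x,y:np.array([(x+.5)*.64-.5,(y+.5)*.64-.5])
print("root",tri([(T,t(612,238)),(S,s(278,513)),(w,W(411,322))]).round(4),plane(w,W(411,322),.022).round(4))
print("end",tri([(T,t(606,447)),(w,W(411,133))]).round(4),plane(w,W(411,133),.03).round(4),"hmid",plane(w,W(411,250),.03).round(4))
E
```

```text
root [ 0.475  -0.1319  0.0217] [ 0.4773 -0.1307  0.022 ]
end [ 0.3733 -0.1276  0.0425] [ 0.373  -0.1277  0.03  ] hmid [ 0.4335 -0.1295  0.03  ]
```

servo_tool([
  {"offset":[0,0.001,0.03],"dr":[0,0,0]},
  {"offset":[0,0.001,0.06],"dr":[0,0,0]},
  {"offset":[0,0.001,0.085],"dr":[0,0,0]},
  {"offset":[0,0.001,0.105],"dr":[0,0,0]},
  {"offset":[0,0.001,0.114],"dr":[0,0,0]},
  {"offset":[0,0.001,0.114],"dr":[0,0,0]},
  {"offset":[0,0.001,0.114],"dr":[0,0,0]},
])

```text
time_s: 2.5
position: [0.4567, -0.1283, 0.0188]
tcp_rot: [[-1.0, 0.027, -0.001], [0.027, 1.0, 0.001], [0.001, 0.001, -1.0]]
force: [0.3, 0.7, 0.1]
opening: 0.6
grasp_force: 0.0
```

servo_tool([
  {"offset":[0,0,0],"dr":[0,0,0]},
  {"offset":[0,0,0],"dr":[0,0,0]},
  {"offset":[0,0,0],"dr":[0,0,0]},
  {"offset":[0,0,0],"dr":[0,0,0]},
  {"offset":[0,0,0],"dr":[0,0,0]},
  {"offset":[0,0,0],"dr":[0,0,0]},
], gripper=1)

```text
time_s: 3.0
position: [0.4574, -0.1296, 0.0189]
tcp_rot: [[-1.0, 0.028, 0.001], [0.028, 1.0, -0.001], [-0.001, -0.0, -1.0]]
force: [0.1, -0.0, 0.4]
opening: 0.231
grasp_force: 5.5
```

servo_tool([
  {"offset":[0,0,0],"dr":[0,0,0]},
  {"offset":[0.003,0,-0.0005],"dr":[0,0,0]},
  {"offset":[0.01,0,-0.001],"dr":[0,0,0]},
  {"offset":[0.02,0,-0.001],"dr":[0,0,0]},
  {"offset":[0.03,0,-0.001],"dr":[0,0,0]},
  {"offset":[0.04,0,-0.003],"dr":[0,0,0]},
  {"offset":[0.05,0,-0.006],"dr":[0,0,0]},
  {"offset":[0.058,0,-0.012],"dr":[0,0,0]},
  {"offset":[0.06,-0.01,-0.02],"dr":[0,0,0]},
  {"offset":[0.06,-0.03,-0.025],"dr":[0,0,0]},
  {"offset":[0.06,-0.055,-0.025],"dr":[0,0,0]},
  {"offset":[0.05,-0.08,-0.025],"dr":[0,0,0]},
  {"offset":[0.03,-0.105,-0.025],"dr":[0,0,0]},
  {"offset":[0.01,-0.125,-0.025],"dr":[0,0,0]},
  {"offset":[-0.005,-0.135,-0.025],"dr":[0,0,0]},
  {"offset":[-0.01,-0.135,-0.02],"dr":[0,0,0]},
  {"offset":[-0.01,-0.135,-0.012],"dr":[0,0,0]},
  {"offset":[-0.01,-0.135,-0.005],"dr":[0,0,0]},
  {"offset":[-0.01,-0.135,0],"dr":[0,0,0]},
  {"offset":[-0.01,-0.135,0],"dr":[0,0,0]},
])

```text
time_s: 4.67
position: [0.4615, -0.2627, 0.0182]
tcp_rot: [[-1.0, 0.027, -0.003], [0.027, 1.0, 0.003], [0.003, 0.003, -1.0]]
force: [-1.0, -0.2, 4.8]
opening: 0.217
grasp_force: 29.6
```

```bash
python3 - <<'E'
from rig import bot,viewer
import cv2,pickle
v=viewer.capture("top")
pickle.dump(v,open("t2.pkl","wb"))
s=bot.read_state();print(s["position"],s["force"],s["grasp_force"],s["opening"],s["joint_positions"])
cv2.imwrite("pics/t2.png",cv2.resize(v["color"][170:300,140:400][:,:,::-1],(780,390),interpolation=cv2.INTER_CUBIC))
E
```

```text
[ 0.46147049 -0.26270855  0.01830076] [-0.25316977  1.06447646  3.81774673] 29.642009394447086 0.21377521380936282 [-4.17136466e+01  4.19691563e+01  1.03613188e+02 -1.33196400e-02
  3.46424240e+01 -1.30140699e+02]
```

View pics/t2.png

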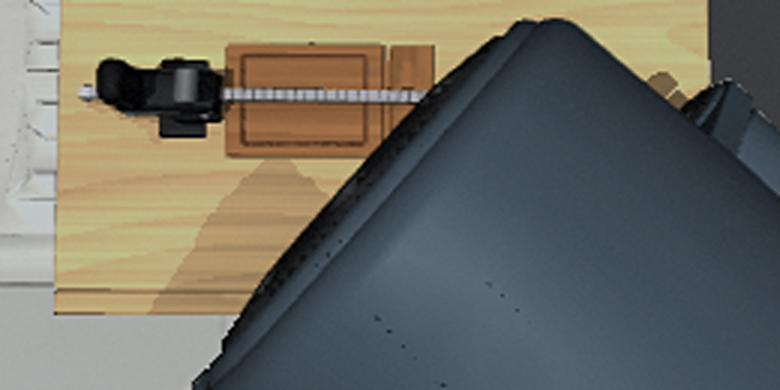

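servo_tool([
  {"offset":[0,0,0],"dr":[0,0,0]},
  {"offset":[0,0,0],"dr":[0,0,0]},
  {"offset":[0,0,0],"dr":[0,0,0]},
  {"offset":[0,0,0],"dr":[0,0,0]},
  {"offset":[0,0,0],"dr":[0,0,0]},
  {"offset":[0,0,-0.02],"dr":[0,0,0]},
  {"offset":[0,0,-0.05],"dr":[0,0,0]},
  {"offset":[0,0,-0.09],"dr":[0,0,0]},
  {"offset":[0,0,-0.13],"dr":[0,0,0]},
  {"offset":[0,0.01,-0.17],"dr":[0,0,0]},
  {"offset":[0,0.04,-0.195],"dr":[0,0,0]},
  {"offset":[0,0.08,-0.2],"dr":[0,0,0]},
  {"offset":[0,0.12,-0.2],"dr":[0,0,0]},
  {"offset":[0,0.12,-0.2],"dr":[0,0,0]},
], gripper=-0.2)

```text
time_s: 5.88
position: [0.4647, -0.1379, 0.2191]
tcp_rot: [[-1.0, 0.024, -0.002], [0.024, 1.0, 0.004], [0.002, 0.004, -1.0]]
force: [-1.5, 0.3, 0.1]
opening: 0.6
grasp_force: 0.0
```

```bash
python3 - <<'E'
from rig import bot,viewer
import cv2,pickle
v=viewer.capture("side")
pickle.dump(v,open("s2.pkl","wb"))
s=bot.read_state();print(s["position"],s["tcp_rot"].round(4),s["joint_positions"])
cv2.imwrite("pics/s2.png",cv2.resize(v["color"][80:350,130:400][:,:,::-1],(600,600),interpolation=cv2.INTER_CUBIC))
E
```

```text
[ 0.46559372 -0.14097837  0.21882908] [[-0.9997  0.0231 -0.0011]
 [ 0.0231  0.9997  0.0012]
 [ 0.0011  0.0012 -1.    ]] [-3.00534133e+01  1.99377701e+01  1.01712339e+02  3.24847530e-02
  5.84391595e+01 -1.18748121e+02]
```

View pics/s2.png

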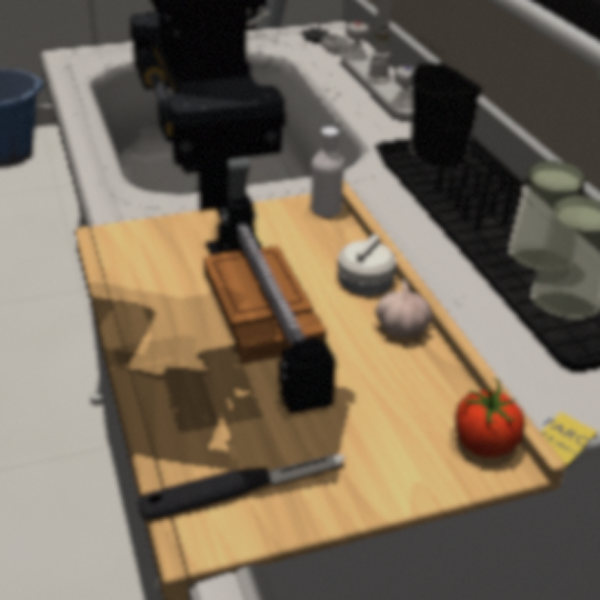

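The peeler lies flat in front, with its tip at (340,460), well clear of the far jaw at (305,370). The clamp hasn't moved.

servo_tool([
  {"offset":[-0.01,0.03,0],"dr":[0,0,0]},
  {"offset":[-0.021,0.065,0],"dr":[0,0,0]},
  {"offset":[-0.032,0.1,0],"dr":[0,0,0]},
  {"offset":[-0.044,0.135,0],"dr":[0,0,0]},
  {"offset":[-0.055,0.17,0],"dr":[0,0,-0.5]},
  {"offset":[-0.066,0.2,0],"dr":[0,0,-0.5]},
  {"offset":[-0.072,0.219,0.004],"dr":[0,0,-0.5]},
  {"offset":[-0.072,0.219,0.004],"dr":[0,0,-0.5]},
  {"offset":[-0.072,0.219,0.004],"dr":[0,0,-0.5]},
  {"offset":[-0.072,0.219,0.004],"dr":[0,0,-0.5]},
], gripper=-1)

```text
time_s: 6.77
position: [0.5447, 0.071, 0.2141]
tcp_rot: [[-1.0, 0.02, -0.001], [0.02, 1.0, -0.001], [0.001, -0.001, -1.0]]
force: [-0.4, -1.0, 1.1]
opening: 0.998
grasp_force: 0.0
```

```bash
python3 - <<'E'
from rig import bot,viewer
import cv2,pickle
v=viewer.capture("wrist")
pickle.dump(v,open("w3.pkl","wb"))
s=bot.read_state();print(s["position"],s["tcp_rot"].round(4),s["opening"])
cv2.imwrite("pics/w3.png",cv2.resize(v["color"][:,:,::-1],(800,600),interpolation=cv2.INTER_CUBIC))
E
```

```text
[0.54461745 0.07073038 0.21423398] [[-9.998e-01  2.080e-02 -9.000e-04]
 [ 2.080e-02  9.998e-01 -6.000e-04]
 [ 9.000e-04 -6.000e-04 -1.000e+00]] 0.9987442799424124
```

View pics/w3.png

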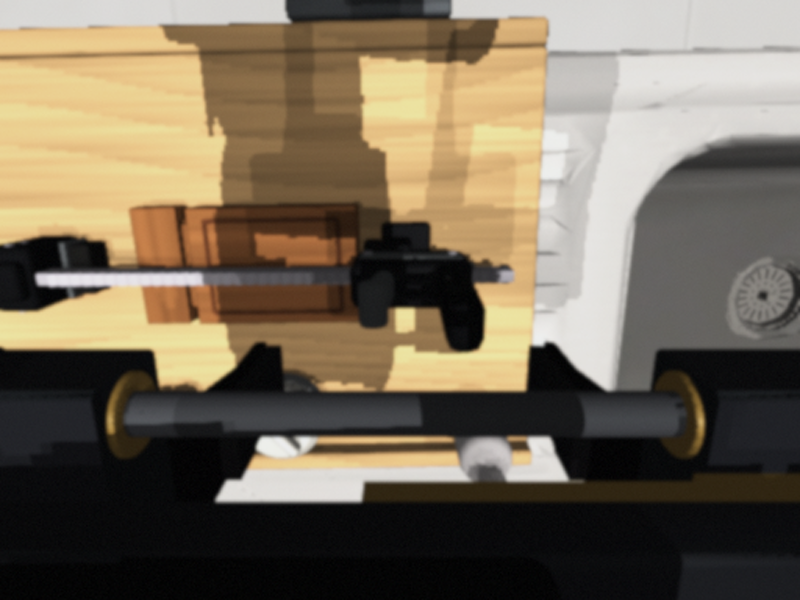

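The wrist view shows the grey roller spanning columns 358–393 around (375,298), and the handle top spanning 443–484 at about (463,325). Both lie between the fingers.

```bash
python3 - <<'E'
import pickle,numpy as np
from h import *
d=pickle.load(open("v0.pkl","rb"));T=d["top"];S=d["side"];w=pickle.load(open("w3.pkl","rb"))
t=lambda x,y:np.array([155+(x+.5)/4.5-.5,180+(y+.5)/4.5-.5]); s=lambda x,y:np.array([160+(x+.5)/4-.5,120+(y+.5)/4-.5])
W=lambda x,y:np.array([(x+.5)*.64-.5,(y+.5)*.64-.5])
for n,p,z in[("hL",(443,325),.169),("hR",(485,325),.169),("rL",(358,298),.13),("rR",(394,298),.13),("padface",(107,262),.03)]:print(n,plane(w,W(*p),z).round(4))
print(tri([(T,t(208,83)),(w,W(375,298))]).round(4),tri([(T,t(104,75)),(w,W(463,325))]).round(4))
E
```

```text
hL [0.5428 0.0885 0.169 ]
hR [0.5432 0.1072 0.169 ]
rL [0.5402 0.0473 0.13  ]
rR [0.5406 0.066  0.13  ]
padface [ 0.5372 -0.1418  0.03  ]
[0.5422 0.0563 0.1258] [0.5427 0.0965 0.1685]
```

servo_tool([
  {"offset":[0.002,0.006,0.02],"dr":[0,0,0]},
  {"offset":[0.002,0.006,0.045],"dr":[0,0,0]},
  {"offset":[0.002,0.006,0.07],"dr":[0,0,0]},
  {"offset":[0.002,0.006,0.09],"dr":[0,0,0]},
  {"offset":[0.002,0.006,0.1],"dr":[0,0,0]},
  {"offset":[0.002,0.006,0.104],"dr":[0,0,0]},
  {"offset":[0.002,0.006,0.104],"dr":[0,0,0]},
])

```text
time_s: 7.4
position: [0.5427, 0.0773, 0.1101]
tcp_rot: [[-1.0, 0.021, -0.001], [0.021, 1.0, -0.0], [0.001, -0.0, -1.0]]
force: [-0.5, 0.2, -0.1]
opening: 0.998
grasp_force: 0.0
```

servo_tool([
  {"offset":[0,0,0],"dr":[0,0,0]},
  {"offset":[0,0,0],"dr":[0,0,0]},
  {"offset":[0,0,0],"dr":[0,0,0]},
  {"offset":[0,0,0],"dr":[0,0,0]},
  {"offset":[0,0,0],"dr":[0,0,0]},
], gripper=-0.45)

```text
time_s: 7.82
position: [0.5433, 0.0783, 0.1113]
tcp_rot: [[-1.0, 0.019, 0.001], [0.019, 1.0, -0.0], [-0.001, -0.0, -1.0]]
force: [-0.5, 0.6, 0.2]
opening: 0.751
grasp_force: 0.0
```

servo_tool([
  {"offset":[0,0,0],"dr":[0,0,0]},
  {"offset":[0,0.002,0],"dr":[0,0,0]},
  {"offset":[0,0.004,0],"dr":[0,0,0]},
  {"offset":[0,0.006,0],"dr":[0,0,0]},
  {"offset":[0,0.008,0],"dr":[0,0,0]},
  {"offset":[0,0.01,0],"dr":[0,0,0]},
  {"offset":[0,0.011,0],"dr":[0,0,0]},
  {"offset":[0,0.011,0],"dr":[0,0,0]},
  {"offset":[0,0.011,0],"dr":[0,0,0]},
  {"offset":[0,0.011,0],"dr":[0,0,0]},
], gripper=0.1)

```text
time_s: 8.65
position: [0.5435, 0.088, 0.111]
tcp_rot: [[-1.0, 0.019, 0.001], [0.019, 1.0, -0.002], [-0.001, -0.002, -1.0]]
force: [-1.0, -4.6, 5.0]
opening: 0.452
grasp_force: 10.2
```

servo_tool([
  {"offset":[0,-0.001,0],"dr":[0,0,0]},
  {"offset":[0,-0.003,0],"dr":[0,0,0]},
  {"offset":[0,-0.005,0],"dr":[0,0,0]},
  {"offset":[0,-0.007,0],"dr":[0,0,0]},
  {"offset":[0,-0.009,0],"dr":[0,0,0]},
  {"offset":[0,-0.011,0],"dr":[0,0,0]},
  {"offset":[0,-0.011,0],"dr":[0,0,0]},
  {"offset":[0,-0.011,0],"dr":[0,0,0]},
], gripper=-0.5)

```text
time_s: 9.32
position: [0.5428, 0.0785, 0.1104]
tcp_rot: [[-1.0, 0.019, -0.0], [0.019, 1.0, 0.0], [0.0, 0.0, -1.0]]
force: [-0.2, -0.5, 0.1]
opening: 0.746
grasp_force: 0.0
```

```bash
python3 - <<'E'
from rig import bot,viewer
import cv2,pickle,numpy as np
v=viewer.capture("top"); pickle.dump(v,open("t4.pkl","wb"))
a=cv2.resize(v["color"][180:290,155:330],None,fx=4.5,fy=4.5,interpolation=cv2.INTER_CUBIC)
b=viewer.capture("side"); pickle.dump(b,open("s4.pkl","wb"))
cv2.imwrite("pics/t4.png",a[:,:,::-1])
E
```

```text
(no output)
```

View pics/t4.png

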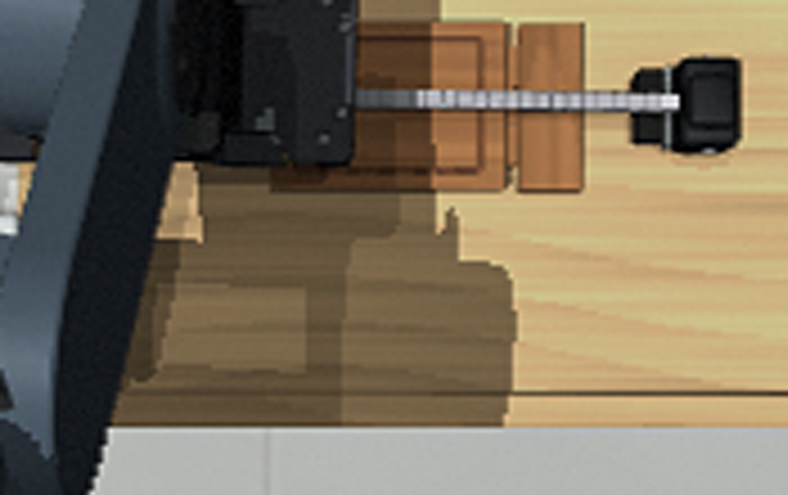

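The far pad edge moved from column 645 to 632 and the rail edge is at 584, so the ratchet works. I'll go on with strokes 2 to 4, releasing a little wider.

servo_tool([
  {"offset":[0,0,0],"dr":[0,0,0]},
  {"offset":[0,0,0],"dr":[0,0,0]},
  {"offset":[0,0.002,0],"dr":[0,0,0]},
  {"offset":[0,0.004,0],"dr":[0,0,0]},
  {"offset":[0,0.006,0],"dr":[0,0,0]},
  {"offset":[0,0.008,0],"dr":[0,0,0]},
  {"offset":[0,0.01,0],"dr":[0,0,0]},
  {"offset":[0,0.01,0],"dr":[0,0,0]},
  {"offset":[0,0.01,0],"dr":[0,0,0]},
  {"offset":[0,0.01,0],"dr":[0,0,0]},
], gripper=0.11)

```text
time_s: 10.25
position: [0.5433, 0.0877, 0.1106]
tcp_rot: [[-1.0, 0.019, 0.0], [0.019, 1.0, -0.001], [-0.0, -0.001, -1.0]]
force: [0.4, -5.4, 0.6]
opening: 0.448
grasp_force: 11.3
```

servo_tool([
  {"offset":[0,-0.001,0],"dr":[0,0,0]},
  {"offset":[0,-0.003,0],"dr":[0,0,0]},
  {"offset":[0,-0.005,0],"dr":[0,0,0]},
  {"offset":[0,-0.007,0],"dr":[0,0,0]},
  {"offset":[0,-0.009,0],"dr":[0,0,0]},
  {"offset":[0,-0.01,0],"dr":[0,0,0]},
  {"offset":[0,-0.01,0],"dr":[0,0,0]},
  {"offset":[0,-0.01,0],"dr":[0,0,0]},
], gripper=-0.6)

```text
time_s: 10.92
position: [0.5429, 0.0788, 0.1106]
tcp_rot: [[-1.0, 0.02, 0.0], [0.02, 1.0, 0.001], [-0.0, 0.001, -1.0]]
force: [0.0, 0.1, 0.0]
opening: 0.796
grasp_force: 0.0
```

```bash
cat > m.py <<'E'
# far-jaw / rail shift along image columns between two top pictures, by template matching
import pickle,cv2,numpy as np,sys
from rig import viewer
d=pickle.load(open("v0.pkl","rb"))["top"]["color"]; v=viewer.capture("top")["color"]
up=lambda i:cv2.resize(i[185:230],None,fx=8,fy=8,interpolation=cv2.INTER_CUBIC)
A,B=up(d),up(v)
for n,(c0,c1),(s0,s1),(r0,r1) in[("jaw",(306,326),(260,340),(4,30)),("rail",(266,291),(255,297),(19,38)),("board",(240,264),(225,275),(30,40))]:
    T=A[r0*8:r1*8,c0*8:c1*8]; R=cv2.matchTemplate(B[(r0-1)*8:(r1+1)*8,s0*8:s1*8],T,cv2.TM_CCOEFF_NORMED)
    _,q,_,p=cv2.minMaxLoc(R); dx=(p[0]/8+s0-c0); print(n,"px",round(dx,2),"mm",round(dx*4.5*.5,1),"q",round(q,2))
E
python3 m.py
```

```text
jaw px -6.12 mm -13.8 q 0.98
rail px 0.0 mm 0.0 q 0.83
board px -13.12 mm -29.5 q 0.81
```

servo_tool([
  {"offset":[0,0,0],"dr":[0,0,0]},
  {"offset":[0,0,0],"dr":[0,0,0]},
  {"offset":[0,0.001,0],"dr":[0,0,0]},
  {"offset":[0,0.003,0],"dr":[0,0,0]},
  {"offset":[0,0.005,0],"dr":[0,0,0]},
  {"offset":[0,0.007,0],"dr":[0,0,0]},
  {"offset":[0,0.009,0],"dr":[0,0,0]},
  {"offset":[0,0.009,0],"dr":[0,0,0]},
  {"offset":[0,0.009,0],"dr":[0,0,0]},
  {"offset":[0,0.009,0],"dr":[0,0,0]},
], gripper=0.11)

```text
time_s: 11.8
position: [0.5433, 0.0868, 0.1107]
tcp_rot: [[-1.0, 0.019, 0.0], [0.019, 1.0, -0.001], [-0.0, -0.001, -1.0]]
force: [-0.4, -2.9, 1.3]
opening: 0.45
grasp_force: 11.8
```

servo_tool([
  {"offset":[0,0,0],"dr":[0,0,0]},
  {"offset":[0,0,0],"dr":[0,0,0]},
  {"offset":[0,-0.003,0],"dr":[0,0,0]},
  {"offset":[0,-0.005,0],"dr":[0,0,0]},
  {"offset":[0,-0.007,0],"dr":[0,0,0]},
  {"offset":[0,-0.009,0],"dr":[0,0,0]},
  {"offset":[0,-0.01,0],"dr":[0,0,0]},
  {"offset":[0,-0.01,0],"dr":[0,0,0]},
  {"offset":[0,-0.01,0],"dr":[0,0,0]},
], gripper=-0.6)

```text
time_s: 12.55
position: [0.5429, 0.0776, 0.1106]
tcp_rot: [[-1.0, 0.02, 0.0], [0.02, 1.0, 0.001], [-0.0, 0.001, -1.0]]
force: [0.4, 0.2, 1.0]
opening: 0.795
grasp_force: 0.0
```

```bash
python3 m.py
```

```text
jaw px -9.88 mm -22.2 q 0.99
rail px -0.12 mm -0.3 q 0.57
board px -12.25 mm -27.6 q 0.82
```

servo_tool([
  {"offset":[0,0,0],"dr":[0,0,0]},
  {"offset":[0,0,0],"dr":[0,0,0]},
  {"offset":[0,0.002,0],"dr":[0,0,0]},
  {"offset":[0,0.004,0],"dr":[0,0,0]},
  {"offset":[0,0.006,0],"dr":[0,0,0]},
  {"offset":[0,0.008,0],"dr":[0,0,0]},
  {"offset":[0,0.01,0],"dr":[0,0,0]},
  {"offset":[0,0.01,0],"dr":[0,0,0]},
  {"offset":[0,0.01,0],"dr":[0,0,0]},
  {"offset":[0,0.01,0],"dr":[0,0,0]},
], gripper=0.11)

```text
time_s: 13.43
position: [0.5433, 0.0867, 0.1107]
tcp_rot: [[-1.0, 0.019, 0.0], [0.019, 1.0, -0.001], [-0.0, -0.001, -1.0]]
force: [-0.3, -2.8, 1.6]
opening: 0.447
grasp_force: 11.6
```

servo_tool([
  {"offset":[0,0,0],"dr":[0,0,0]},
  {"offset":[0,0,0],"dr":[0,0,0]},
  {"offset":[0,-0.003,0],"dr":[0,0,0]},
  {"offset":[0,-0.005,0],"dr":[0,0,0]},
  {"offset":[0,-0.007,0],"dr":[0,0,0]},
  {"offset":[0,-0.009,0],"dr":[0,0,0]},
  {"offset":[0,-0.01,0],"dr":[0,0,0]},
  {"offset":[0,-0.01,0],"dr":[0,0,0]},
  {"offset":[0,-0.01,0],"dr":[0,0,0]},
], gripper=-0.6)

```text
time_s: 14.18
position: [0.5429, 0.0776, 0.1106]
tcp_rot: [[-1.0, 0.02, 0.0], [0.02, 1.0, 0.001], [-0.0, 0.001, -1.0]]
force: [0.0, -0.3, -0.8]
opening: 0.796
grasp_force: 0.0
```

```bash
python3 m.py
```

```text
jaw px -13.25 mm -29.8 q 0.98
rail px 0.12 mm 0.3 q 0.31
board px -12.25 mm -27.6 q 0.82
```

servo_tool([
  {"offset":[0,0,0],"dr":[0,0,0]},
  {"offset":[0,0,0],"dr":[0,0,0]},
  {"offset":[0,0.002,0],"dr":[0,0,0]},
  {"offset":[0,0.004,0],"dr":[0,0,0]},
  {"offset":[0,0.006,0],"dr":[0,0,0]},
  {"offset":[0,0.008,0],"dr":[0,0,0]},
  {"offset":[0,0.008,0],"dr":[0,0,0]},
  {"offset":[0,0.008,0],"dr":[0,0,0]},
  {"offset":[0,0.008,0],"dr":[0,0,0]},
], gripper=0.0)

```text
time_s: 14.98
position: [0.5432, 0.0848, 0.1107]
tcp_rot: [[-1.0, 0.019, 0.0], [0.019, 1.0, -0.001], [-0.0, -0.001, -1.0]]
force: [-1.5, -1.8, 2.7]
opening: 0.507
grasp_force: 11.3
```

servo_tool([
  {"offset":[0,0.001,0],"dr":[0,0,0]},
  {"offset":[0,0.002,0],"dr":[0,0,0]},
  {"offset":[0,0.002,0],"dr":[0,0,0]},
], gripper=0.06)

```text
time_s: 15.23
position: [0.5433, 0.0865, 0.1108]
tcp_rot: [[-1.0, 0.019, 0.0], [0.019, 1.0, -0.001], [-0.0, -0.001, -1.0]]
force: [-0.3, -4.3, 2.9]
opening: 0.475
grasp_force: 10.1
```

No load yet. I'll complete this stroke and release.

servo_tool([
  {"offset":[0,0.0005,0],"dr":[0,0,0]},
  {"offset":[0,0.0005,0],"dr":[0,0,0]},
  {"offset":[0,0.0005,0],"dr":[0,0,0]},
  {"offset":[0,0.0005,0],"dr":[0,0,0]},
], gripper=0.1)

```text
time_s: 15.57
position: [0.5434, 0.0875, 0.1107]
tcp_rot: [[-1.0, 0.019, 0.0], [0.019, 1.0, -0.0], [-0.0, -0.0, -1.0]]
force: [-0.9, -5.0, 3.9]
opening: 0.451
grasp_force: 10.6
```

servo_tool([
  {"offset":[0,0,0],"dr":[0,0,0]},
  {"offset":[0,0,0],"dr":[0,0,0]},
  {"offset":[0,-0.003,0],"dr":[0,0,0]},
  {"offset":[0,-0.005,0],"dr":[0,0,0]},
  {"offset":[0,-0.007,0],"dr":[0,0,0]},
  {"offset":[0,-0.009,0],"dr":[0,0,0]},
  {"offset":[0,-0.01,0],"dr":[0,0,0]},
  {"offset":[0,-0.01,0],"dr":[0,0,0]},
  {"offset":[0,-0.01,0],"dr":[0,0,0]},
], gripper=-0.6)

```text
time_s: 16.32
position: [0.5429, 0.0782, 0.1105]
tcp_rot: [[-1.0, 0.02, 0.0], [0.02, 1.0, 0.001], [0.0, 0.001, -1.0]]
force: [0.1, -0.5, 0.4]
opening: 0.795
grasp_force: 0.0
```

```bash
python3 m.py
```

```text
jaw px -16.75 mm -37.7 q 0.99
rail px -9.0 mm -20.2 q 0.32
board px 11.0 mm 24.8 q 0.81
```

servo_tool([
  {"offset":[0,0,0],"dr":[0,0,0]},
  {"offset":[0,0,0],"dr":[0,0,0]},
  {"offset":[0,0.001,0],"dr":[0,0,0]},
  {"offset":[0,0.003,0],"dr":[0,0,0]},
  {"offset":[0,0.004,0],"dr":[0,0,0]},
  {"offset":[0,0.004,0],"dr":[0,0,0]},
  {"offset":[0,0.004,0],"dr":[0,0,0]},
], gripper=-0.2)

```text
time_s: 16.95
position: [0.5429, 0.0816, 0.1107]
tcp_rot: [[-1.0, 0.019, -0.0], [0.019, 1.0, -0.0], [0.0, -0.0, -1.0]]
force: [0.0, 0.2, 2.2]
opening: 0.608
grasp_force: 12.6
```

servo_tool([
  {"offset":[0,0.001,0],"dr":[0,0,0]},
  {"offset":[0,0.002,0],"dr":[0,0,0]},
  {"offset":[0,0.002,0],"dr":[0,0,0]},
  {"offset":[0,0.002,0],"dr":[0,0,0]},
], gripper=-0.12)

```text
time_s: 17.28
position: [0.543, 0.0833, 0.1107]
tcp_rot: [[-1.0, 0.019, -0.0], [0.019, 1.0, -0.001], [0.0, -0.001, -1.0]]
force: [-0.9, -2.3, 2.9]
opening: 0.566
grasp_force: 10.7
```

servo_tool([
  {"offset":[0,0.0005,0],"dr":[0,0,0]},
  {"offset":[0,0.001,0],"dr":[0,0,0]},
  {"offset":[0,0.001,0],"dr":[0,0,0]},
  {"offset":[0,0.001,0],"dr":[0,0,0]},
], gripper=-0.08)

```text
time_s: 17.62
position: [0.5431, 0.0843, 0.1107]
tcp_rot: [[-1.0, 0.019, -0.0], [0.019, 1.0, -0.001], [0.0, -0.001, -1.0]]
force: [-1.3, -4.4, 3.6]
opening: 0.548
grasp_force: 9.6
```

servo_tool([
  {"offset":[0,0.0005,0],"dr":[0,0,0]},
  {"offset":[0,0.001,0],"dr":[0,0,0]},
  {"offset":[0,0.001,0],"dr":[0,0,0]},
  {"offset":[0,0.001,0],"dr":[0,0,0]},
], gripper=-0.04)

```text
time_s: 17.95
position: [0.5431, 0.0852, 0.1107]
tcp_rot: [[-1.0, 0.019, -0.0], [0.019, 1.0, -0.001], [0.0, -0.001, -1.0]]
force: [-0.7, -5.6, 4.3]
opening: 0.52
grasp_force: 10.4
```

servo_tool([
  {"offset":[0,0,0],"dr":[0,0,0]},
  {"offset":[0,0,0],"dr":[0,0,0]},
  {"offset":[0,0,0],"dr":[0,0,0]},
  {"offset":[0,0,0],"dr":[0,0,0]},
], gripper=0.0)

```text
time_s: 18.28
position: [0.5431, 0.086, 0.1107]
tcp_rot: [[-1.0, 0.019, 0.0], [0.019, 1.0, 0.0], [-0.0, 0.0, -1.0]]
force: [-1.7, -3.2, 5.3]
opening: 0.505
grasp_force: 12.4
```

servo_tool([
  {"offset":[0,0.0005,0],"dr":[0,0,0]},
  {"offset":[0,0.0005,0],"dr":[0,0,0]},
  {"offset":[0,0.0005,0],"dr":[0,0,0]},
  {"offset":[0,0.0005,0],"dr":[0,0,0]},
], gripper=0.03)

```text
time_s: 18.62
position: [0.5431, 0.0867, 0.1107]
tcp_rot: [[-1.0, 0.019, 0.0], [0.019, 1.0, 0.001], [-0.0, 0.001, -1.0]]
force: [-2.3, -2.1, 5.5]
opening: 0.488
grasp_force: 12.9
```

```bash
python3 m.py; python3 - <<'E'
from rig import bot,viewer
import cv2,pickle,numpy as np
v=viewer.capture("top"); b=viewer.capture("side")
pickle.dump((v,b),open("p5.pkl","wb"))
a=cv2.resize(v["color"][180:240,210:330],None,fx=6,fy=6,interpolation=cv2.INTER_CUBIC)
c=cv2.resize(b["color"][165:270,200:300],None,fx=5,fy=5,interpolation=cv2.INTER_CUBIC)
c=cv2.resize(c[80:320],(720,int(240*720/500)))
cv2.imwrite("pics/p5.png",np.vstack([a,c[:236]])[:,:,::-1])
E
```

```text
jaw px -17.75 mm -39.9 q 0.99
rail px -10.0 mm -22.5 q 0.34
board px 9.88 mm 22.2 q 0.86
```

```bash
python3 - <<'E'
import pickle,numpy as np
d=pickle.load(open("v0.pkl","rb"))["top"]["color"];t4=pickle.load(open("t4.pkl","rb"))["color"];v=pickle.load(open("p5.pkl","rb"))[0]["color"]
for n,i in(("0",d),("1",t4),("now",v)):
    print(n,"rail rows214-219",i[214:220,260:300].mean((0,2)).round().astype(int).tolist())
    print(n,"pad rows 206-210",i[206:211,268:325].mean((0,2)).round().astype(int).tolist())
E
```

```text
0 rail rows214-219 [77, 66, 75, 90, 89, 90, 89, 51, 77, 95, 65, 84, 86, 88, 90, 92, 90, 86, 85, 91, 95, 95, 94, 88, 74, 138, 135, 132, 111, 141, 98, 48, 142, 118, 134, 133, 134, 133, 133, 132]
0 pad rows 206-210 [87, 80, 63, 82, 84, 86, 88, 89, 88, 84, 83, 89, 94, 94, 90, 80, 66, 128, 125, 122, 97, 118, 139, 133, 128, 102, 124, 122, 103, 103, 0, 19, 21, 21, 22, 18, 31, 71, 77, 0, 5, 17, 24, 27, 28, 26, 26, 26, 25, 25, 24, 22, 18, 35, 106, 134, 130]
1 rail rows214-219 [100, 87, 98, 117, 116, 117, 117, 68, 100, 124, 86, 110, 112, 115, 117, 120, 118, 112, 111, 118, 124, 124, 121, 114, 97, 179, 173, 173, 172, 172, 172, 172, 172, 172, 172, 172, 172, 172, 172, 172]
1 pad rows 206-210 [113, 107, 84, 108, 111, 113, 114, 118, 115, 109, 110, 117, 122, 123, 116, 104, 87, 166, 161, 160, 159, 159, 160, 159, 160, 159, 133, 63, 15, 31, 31, 30, 28, 27, 48, 128, 32, 2, 19, 31, 37, 40, 42, 38, 36, 36, 37, 36, 35, 32, 17, 67, 178, 170, 169, 168, 168]
now rail rows214-219 [87, 92, 117, 115, 115, 113, 96, 114, 108, 112, 115, 117, 118, 114, 110, 113, 119, 122, 122, 120, 113, 91, 178, 173, 172, 172, 167, 165, 163, 161, 142, 139, 139, 139, 140, 146, 148, 141, 147, 141]
now pad rows 206-210 [105, 108, 110, 113, 114, 111, 103, 105, 111, 114, 114, 109, 102, 17, 29, 28, 29, 27, 25, 48, 120, 12, 6, 27, 31, 37, 41, 41, 39, 39, 38, 35, 35, 35, 22, 25, 89, 173, 167, 166, 166, 166, 166, 166, 166, 166, 166, 167, 166, 167, 167, 167, 167, 166, 168, 167, 167]
```

servo_tool([
  {"offset":[0,0.0003,0],"dr":[0,0,0]},
  {"offset":[0,0.0005,0],"dr":[0,0,0]},
  {"offset":[0,0.0005,0],"dr":[0,0,0]},
  {"offset":[0,0.0005,0],"dr":[0,0,0]},
], gripper=0.06)

```text
time_s: 19.1
position: [0.5431, 0.0873, 0.1107]
tcp_rot: [[-1.0, 0.019, 0.0], [0.019, 1.0, 0.001], [-0.0, 0.001, -1.0]]
force: [-1.6, -1.5, 4.4]
opening: 0.478
grasp_force: 13.4
```

servo_tool([
  {"offset":[0,0.0003,0],"dr":[0,0,0]},
  {"offset":[0,0.0005,0],"dr":[0,0,0]},
  {"offset":[0,0.0005,0],"dr":[0,0,0]},
  {"offset":[0,0.0005,0],"dr":[0,0,0]},
], gripper=0.09)

```text
time_s: 19.43
position: [0.5432, 0.0879, 0.1107]
tcp_rot: [[-1.0, 0.019, 0.0], [0.019, 1.0, 0.001], [-0.0, 0.001, -1.0]]
force: [-2.0, -0.7, 5.8]
opening: 0.459
grasp_force: 13.9
```

```bash
python3 m.py
```

```text
jaw px -18.12 mm -40.8 q 0.98
rail px -10.5 mm -23.6 q 0.31
board px 8.88 mm 20.0 q 0.85
```

servo_tool([
  {"offset":[0,0,0],"dr":[0,0,0]},
  {"offset":[0,0,0],"dr":[0,0,0]},
  {"offset":[0,-0.003,0],"dr":[0,0,0]},
  {"offset":[0,-0.005,0],"dr":[0,0,0]},
  {"offset":[0,-0.007,0],"dr":[0,0,0]},
  {"offset":[0,-0.009,0],"dr":[0,0,0]},
  {"offset":[0,-0.01,0],"dr":[0,0,0]},
  {"offset":[0,-0.01,0],"dr":[0,0,0]},
  {"offset":[0,-0.01,0],"dr":[0,0,0]},
], gripper=-0.6)

```text
time_s: 20.23
position: [0.5431, 0.0778, 0.1106]
tcp_rot: [[-1.0, 0.02, 0.0], [0.02, 1.0, 0.001], [-0.0, 0.001, -1.0]]
force: [-0.5, -0.2, 0.1]
opening: 0.798
grasp_force: 0.0
```

servo_tool([
  {"offset":[0,0,0],"dr":[0,0,0]},
  {"offset":[0,0,0],"dr":[0,0,0]},
  {"offset":[0,0.001,0],"dr":[0,0,0]},
  {"offset":[0,0.001,0],"dr":[0,0,0]},
  {"offset":[0,0.001,0],"dr":[0,0,0]},
], gripper=-0.36)

```text
time_s: 20.65
position: [0.543, 0.0781, 0.1108]
tcp_rot: [[-1.0, 0.019, 0.0], [0.019, 1.0, -0.0], [-0.0, -0.0, -1.0]]
force: [-0.6, -0.6, 2.6]
opening: 0.684
grasp_force: 8.0
```

```bash
python3 m.py
```

```text
jaw px -18.25 mm -41.1 q 0.98
rail px -10.5 mm -23.6 q 0.31
board px 11.0 mm 24.8 q 0.79
```

servo_tool([
  {"offset":[0,0.0005,0],"dr":[0,0,0]},
  {"offset":[0,0.001,0],"dr":[0,0,0]},
  {"offset":[0,0.001,0],"dr":[0,0,0]},
], gripper=-0.31)

```text
time_s: 20.95
position: [0.543, 0.0791, 0.1108]
tcp_rot: [[-1.0, 0.019, 0.0], [0.019, 1.0, -0.0], [-0.0, -0.0, -1.0]]
force: [-0.6, -1.8, 3.6]
opening: 0.663
grasp_force: 12.1
```

servo_tool([
  {"offset":[0,0.0005,0],"dr":[0,0,0]},
  {"offset":[0,0.001,0],"dr":[0,0,0]},
  {"offset":[0,0.001,0],"dr":[0,0,0]},
], gripper=-0.27)

```text
time_s: 21.2
position: [0.5431, 0.08, 0.1108]
tcp_rot: [[-1.0, 0.019, 0.0], [0.019, 1.0, -0.001], [-0.0, -0.001, -1.0]]
force: [-1.8, -3.5, 4.5]
opening: 0.636
grasp_force: 11.2
```

servo_tool([
  {"offset":[0,0.0005,0],"dr":[0,0,0]},
  {"offset":[0,0.001,0],"dr":[0,0,0]},
  {"offset":[0,0.001,0],"dr":[0,0,0]},
], gripper=-0.23)

```text
time_s: 21.45
position: [0.5431, 0.0809, 0.1108]
tcp_rot: [[-1.0, 0.019, 0.0], [0.019, 1.0, -0.001], [-0.0, -0.001, -1.0]]
force: [-2.2, -3.7, 6.0]
opening: 0.621
grasp_force: 11.1
```

servo_tool([
  {"offset":[0,0.0005,0],"dr":[0,0,0]},
  {"offset":[0,0.0005,0],"dr":[0,0,0]},
  {"offset":[0,0.0005,0],"dr":[0,0,0]},
], gripper=-0.19)

```text
time_s: 21.7
position: [0.5431, 0.0817, 0.1107]
tcp_rot: [[-1.0, 0.019, 0.0], [0.019, 1.0, -0.0], [-0.0, -0.0, -1.0]]
force: [-1.6, -2.4, 3.5]
opening: 0.6
grasp_force: 14.2
```

servo_tool([
  {"offset":[0,0.0005,0],"dr":[0,0,0]},
  {"offset":[0,0.0005,0],"dr":[0,0,0]},
  {"offset":[0,0.0005,0],"dr":[0,0,0]},
], gripper=-0.15)

```text
time_s: 21.95
position: [0.5431, 0.0826, 0.1107]
tcp_rot: [[-1.0, 0.019, 0.0], [0.019, 1.0, 0.0], [-0.0, 0.0, -1.0]]
force: [-2.1, -0.7, 4.2]
opening: 0.581
grasp_force: 16.6
```

```bash
python3 m.py; python3 -c "
from rig import bot;s=bot.read_state();print(s['grasp_force'],s['opening'],s['force'])"
```

```text
jaw px -19.38 mm -43.6 q 0.98
rail px -3.75 mm -8.4 q 0.32
board px -14.62 mm -32.9 q 0.81
16.72534116252791 0.5761848991349345 [-0.77809027 -1.02429301  4.59475225]
```

servo_tool([
  {"offset":[0,0.0005,0],"dr":[0,0,0]},
  {"offset":[0,0.0005,0],"dr":[0,0,0]},
  {"offset":[0,0.0005,0],"dr":[0,0,0]},
  {"offset":[0,0.0005,0],"dr":[0,0,0]},
], gripper=-0.12)

```text
time_s: 22.33
position: [0.5432, 0.0833, 0.1108]
tcp_rot: [[-1.0, 0.019, 0.0], [0.019, 1.0, 0.0], [-0.0, 0.0, -1.0]]
force: [-0.7, -0.8, 4.9]
opening: 0.564
grasp_force: 19.1
```

servo_tool([
  {"offset":[0,0,0],"dr":[0,0,0]},
  {"offset":[0,0,0],"dr":[0,0,0]},
  {"offset":[0,0,0],"dr":[0,0,0]},
  {"offset":[0,0,0],"dr":[0,0,0]},
  {"offset":[0,0,0],"dr":[0,0,0]},
  {"offset":[0,0,0],"dr":[0,0,0]},
])

```text
time_s: 22.83
position: [0.5432, 0.0833, 0.1107]
tcp_rot: [[-1.0, 0.019, 0.0], [0.019, 1.0, 0.001], [-0.0, 0.001, -1.0]]
force: [-0.6, -0.9, 5.7]
opening: 0.566
grasp_force: 18.4
```

```bash
python3 m.py; python3 - <<'E'
from rig import bot,viewer
import cv2,numpy as np
v=viewer.capture("top"); b=viewer.capture("side")
a=cv2.resize(v["color"][180:295,200:350],(390,300),interpolation=cv2.INTER_CUBIC)
c=cv2.resize(b["color"][120:270,160:310],(400,400),interpolation=cv2.INTER_CUBIC)
o=np.zeros((400,790,3),np.uint8);o[:300,:390]=a;o[:,390:]=c
cv2.imwrite("pics/end.png",o[:,:,::-1])
s=bot.read_state();print(s['grasp_force'],s['opening'],s['force'])
i=v["color"];print("rail",i[214:220,258:290].mean((0,2)).round().astype(int).tolist(),"\npad",i[206:211,262:290].mean((0,2)).round().astype(int).tolist())
E
```

```text
jaw px -19.5 mm -43.9 q 0.99
rail px -11.0 mm -24.8 q 0.32
board px 11.0 mm 24.8 q 0.8
18.38164647691883 0.5638213112168585 [-1.20257901 -0.14470054  4.70926642]
rail [103, 82, 86, 117, 116, 116, 114, 67, 111, 110, 113, 115, 118, 119, 114, 110, 114, 120, 124, 122, 118, 109, 100, 178, 173, 173, 167, 166, 164, 168, 155, 143] 
pad [106, 105, 103, 82, 102, 106, 108, 109, 113, 115, 110, 102, 106, 112, 115, 114, 108, 100, 16, 29, 30, 27, 25, 50, 126, 50, 4, 24]
```

View pics/end.png

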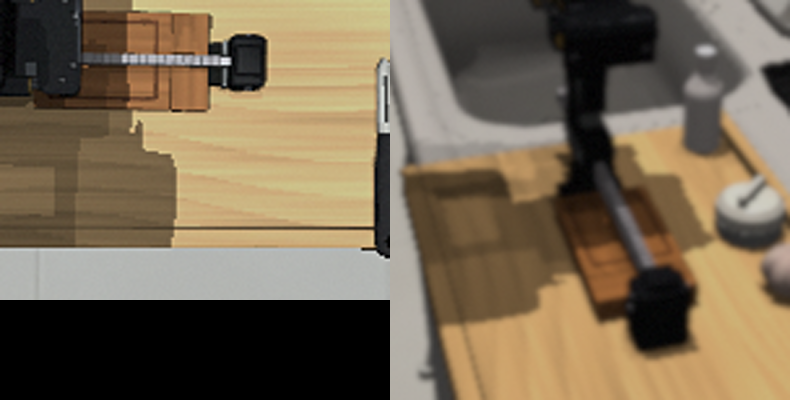

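The final picture shows the rail against the board (seam near (168,60)) with the far pad on it and the clamp upright. I'll nudge the squeeze to about 20 N and check that the rail is square.

servo_tool([
  {"offset":[0,0.0004,0],"dr":[0,0,0]},
  {"offset":[0,0.0004,0],"dr":[0,0,0]},
  {"offset":[0,0.0004,0],"dr":[0,0,0]},
  {"offset":[0,0.0004,0],"dr":[0,0,0]},
  {"offset":[0,0.0004,0],"dr":[0,0,0]},
  {"offset":[0,0.0004,0],"dr":[0,0,0]},
  {"offset":[0,0.0004,0],"dr":[0,0,0]},
  {"offset":[0,0.0004,0],"dr":[0,0,0]},
], gripper=-0.1)

```text
time_s: 23.65
position: [0.5432, 0.0837, 0.1108]
tcp_rot: [[-1.0, 0.019, 0.0], [0.019, 1.0, 0.001], [-0.0, 0.001, -1.0]]
force: [-1.3, -0.4, 4.9]
opening: 0.557
grasp_force: 20.0
```

```bash
python3 - <<'E'
from rig import bot,viewer
import numpy as np,pickle
i=viewer.capture("top")["color"].mean(2);d=pickle.load(open("v0.pkl","rb"))["top"]["color"].mean(2)
for n,im in(("start",d),("now",i)):
  for r in((186,192),(192,198),(206,211),(213,219)):
    print(n,r,im[r[0]:r[1],254:290].mean(0).round().astype(int).tolist())
s=bot.read_state();print(s['grasp_force'],s['opening'],s['force'],s['time_s'])
E
```

```text
start (186, 192) [79, 80, 80, 79, 80, 81, 79, 69, 78, 87, 86, 88, 87, 56, 88, 114, 65, 77, 76, 77, 81, 85, 82, 77, 78, 86, 89, 89, 90, 88, 64, 142, 137, 136, 136, 136]
start (192, 198) [87, 87, 87, 87, 86, 87, 85, 58, 69, 88, 86, 87, 88, 53, 90, 86, 68, 77, 77, 83, 89, 92, 90, 85, 83, 86, 87, 88, 89, 86, 65, 140, 135, 135, 134, 133]
start (206, 211) [82, 82, 82, 81, 82, 82, 80, 56, 67, 83, 83, 83, 83, 52, 87, 80, 63, 82, 84, 86, 88, 89, 88, 84, 83, 89, 94, 94, 90, 80, 66, 128, 125, 122, 97, 118]
start (213, 219) [80, 80, 78, 76, 78, 78, 77, 60, 72, 91, 90, 92, 91, 52, 80, 91, 64, 84, 86, 88, 90, 92, 90, 86, 85, 91, 94, 95, 94, 88, 72, 137, 133, 130, 109, 140]
now (186, 192) [101, 96, 98, 101, 102, 95, 89, 113, 112, 112, 112, 101, 76, 102, 100, 101, 106, 111, 107, 101, 101, 111, 115, 115, 117, 115, 71, 122, 180, 176, 175, 174, 175, 174, 174, 174]
now (192, 198) [113, 113, 112, 113, 113, 96, 73, 114, 112, 112, 112, 111, 101, 98, 100, 109, 115, 119, 115, 109, 110, 112, 113, 114, 116, 113, 76, 141, 131, 130, 130, 141, 155, 127, 86, 69]
now (206, 211) [104, 105, 105, 106, 104, 81, 70, 107, 106, 106, 103, 82, 102, 106, 108, 110, 113, 115, 110, 102, 106, 112, 115, 114, 108, 99, 16, 29, 28, 29, 24, 51, 128, 22, 7, 24]
now (213, 219) [104, 105, 102, 104, 104, 75, 78, 120, 117, 118, 114, 68, 110, 111, 112, 115, 118, 119, 113, 110, 113, 120, 124, 123, 118, 108, 98, 175, 170, 165, 159, 140, 141, 150, 121, 114]
19.97326351935044 0.5576472465842413 [-0.79195488 -0.79724147  5.20403921] 23.7
```

```bash
python3 -c "
from rig import ticket;print(ticket.hand_in())"
```

```text
the job is handed in; nothing more can be done
None
```

I handed the job in at 23.7 s, after 7 strokes, still holding the trigger at a 20 N squeeze, which should mean about 25 N on the rail (not measured directly). In the last images the rail is home and square against the board, the clamp stands upright, and the peeler was laid flat well clear; the hand-in returned no verdict.

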